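Register the slide box in the corner stop

TASK

Push the slide box along the bench into the corner of the aluminium stop, so that its hinged back lies flush against the long fence at the back and its left side flush against the short fence. Only push it: do not lift or tip it, and leave everything else on the bench where it stands. Finish with the hand clear.

Things in the scene. Friction and masses are not known exactly. Their poses are not given: they have to be found in the camera images.
- slide_box: dark green flat slide box, lid closed and fixed, about 100 (its x) x 114 (its y) x 26 mm high, about 0.2 kg, loose on the bench; too wide to grip. Origin: centre of its underside. +x is its hinged back (47 mm from the origin, its solid front 47 mm the other way), +y its left side (57 mm from the origin). It starts turned at most 0.4 rad from the stop's direction.
- box_corner (a point): the back left upright edge of the slide box, at half height: at (+47, +57, +13) mm in the box's frame. When the box is home it lies on the origin of the stop (13 mm above it).
- corner_stop: fixed L-shaped stop of bare aluminium: two square fences 12 mm thick, 26 mm high, with flat 3 mm screwed feet on their outer sides. Origin: inner corner, on the bench. The long back fence's inner face is the plane x = 0, from y = 0 to -180 mm, and looks to -x, to the robot; the short left fence's is the plane y = 0, from x = 0 to -110 mm, and looks to -y. z is up.
- vial_a: bystander: small white capped vial, 24 mm across, 48 mm high, standing at the near left of the stop. Origin: centre of its underside.
- vial_b: bystander: small white capped vial, 24 mm across, 48 mm high, standing behind the long fence. Origin: centre of its underside.
- dropper: bystander: brown dropper bottle, 30 mm across, 92 mm high, standing behind the long fence. Origin: centre of its underside.
- meter: bystander: black hand-held meter, 59 x 146 x 21 mm, lying to the left of the stop. Origin: centre of its underside.
- tester: bystander: small off-white desk tester, 52 x 78 x 18 mm, lying to the right, in front of the microscope. Origin: centre of its underside.
- carton: bystander: small white carton, 51 x 93 x 84 mm high, standing at the back left. Origin: centre of its underside.
There are look-alikes about, which are no part of the job. What is shaped like the slide_box but brown is not meant.

How it is judged:
By the outcome, as a careful person would: the job done as asked, in the order asked, and still so for the second after the job is handed in, with the robot touching nothing.
It also fails if it takes over 48 s, if anything falls off the work surface, if the arm or the gripper's body presses on something with over 40 N, if the wrist force passes 120 N, or if a joint passes its speed limit or range.

ROBOT

A 7-joint arm with a two-finger parallel gripper is mounted at the origin on a cart in front of the work surface, level with it; the furniture and walls round the work are solid. World frame = base frame: x ahead of the robot, y to its left, z up, the work surface at z = 0. Lengths are in mm, angles in rad, forces in N, time in s.
With the tool pointing down it reaches from about 425 to 925 mm from the base axis. Payload 6.8 kg.
Tool frame: the origin (TCP) lies midway between the tips of the shut fingers; the grasp point (between the pads) lies 19 mm behind it; z points along the fingers, y is the line along which they close (so a half turn about z gives the same grasp; the last joint's range is limited). The gripper opens to 88 mm and grips with 3 to 60 N. Pads are 20 mm wide; open, the fingers measure 115 mm over their backs; the gripper's body (75 mm by 178 mm) begins 61 mm behind the grasp point.
Start: joints at [-0.108, 0.477, 0.022, 1.555, -0.011, 1.109, -0.083], TCP at [675.017, 0.007, 222.664] pointing down, gripper open.
Joint ranges: [-2.96, 2.96], [-0.34, 2.1], [-1.41, 1.46], [0.24, 2.44], [-1.37, 4.51], [0.17, 1.92], [-2.96, 2.96]. Speed limits (rad/s): [2.39, 2.39, 3.14, 3.14, 3.14, 3.14, 3.14].

INTERFACE

Orientations are given as a unit quaternion [w, x, y, z].
In Python, from bench import monitor, eyes, robot gives the robot as it stands.
- The arm moves only by the tool servo_tool, never from a script. Its argument "plan" is a list of rows, each a list of 6 numbers: the shift along the tool's x, y, z normalised to -1 to 1, where 1 is 120 mm, then the turn, a rotation vector about the tool's x, y, z normalised to -1 to 1, where 1 is pi rad. In form: [[tx, ty, tz, wx, wy, wz], ...]. A call has exactly 8 rows; each row is the pose to reach, as a shift and turn from the pose commanded when the call began, along the tool's axes at that moment, turning the shorter way round; what a row does not reach only later rows make up. A row lasts 1/12 s, in which the tool goes at most 41.7 mm and 7.16 degrees, less where a joint would pass 70% of its speed; a pose out of reach is approached as far as the arm can. A call with a number of a shift or a turn outside -1 to 1 is refused whole. A call with a gripper value outside its range is refused whole. "claw" is the opening, from -1 (shut) to 1 (fully open), set as the call begins (left out, the last holds). The fingers move at their own pace and stop on an object; the grip force is fixed at half the most. Time passes only in rows, so rows that repeat a pose let the fingers close, or fill a call up. It gives the time, the measured TCP pose, the force, the opening and the grip force at its end, in the units of the state.
- monitor.observe(): the state, without advancing time (a new reading comes with each control period).
- eyes.read_camera(name): name is "scene" or "side" or "wrist"; returns a dict with "pixels" (480x640x3 uint8, red, green, blue), "camera_matrix" (3x3 intrinsics, pixels), "dist_coeffs" ([k1, k2, p1, p2, k3] as OpenCV has them; the pictures are not rectified), "world_to_cam" (4x4, takes a point from world to camera coordinates); the wrist camera has in their place "tool_from_camera" (4x4, takes a point from camera to tool coordinates, whose origin is the TCP and whose axes are the flange's). Camera axes: x right, y up, looking along -z (the intrinsics and any distortion apply to the point x, -y, -z); pixel columns grow to the right and rows downward; lengths in mm; the calibration is good to about 2 mm. A picture is of the moment at which its call begins: read the wrist's pose just before it. There is no depth.
- robot.job_done(): hands the job in; it is judged then, once.
The state is a dict: "time_s": time; "joint_pos": joint angles; "joint_velocities": joint speeds; "effort": joint torques, N m; "ee_pos": TCP position; "tcp_rot": TCP orientation; "ft_force": force on the tool from outside, world axes, zero at the start; "ft_torque": the same for the moment, N m; "width": finger opening in mm; "grip_force": force on a finger pad.
Only numpy, scipy, OpenCV 4.12 (cv2) and the standard library are available. Lean on these libraries where they do the work, as an engineer would, in place of code of your own. Each camera call takes 0.05 s, during which the arm holds its last target. There are 200 camera calls.

## Working session

There is one attempt and no reset: what is moved stays moved. The work goes in short steps, Python scripts to look and compute and a tool call to move; the robot and the scene stay as the last step left them, time stands still between calls to the robot, and variables do not carry over. Pictures are saved under pics/ and viewed, at most 10 in all, crops included, and the job is handed in when it is done.

Besides the shell and the picture viewer there is one more tool, called as name([rows], argument=value, ...), one row to a line, values as JSON. servo_tool: Moves the arm, as the interface text tells. Its arguments: {"type":"object","properties":{"plan":{"type":"array","items":{"type":"array","items":{"type":"number"}}},"claw":{"type":"number"}},"required":["plan"]}

```bash
mkdir -p pics && python3 - <<'E'
from bench import monitor, eyes, robot
import cv2, numpy as np, pickle
s=monitor.observe(); print({k:np.round(v,3) for k,v in s.items()})
d={}
for n in ("scene","side","wrist"):
    c=eyes.read_camera(n); d[n]=c; cv2.imwrite(f"pics/{n}0.png",c["pixels"][:,:,::-1])
    print(n,{k:np.round(v,3).tolist() for k,v in c.items() if k!="pixels"})
pickle.dump((s,d),open("first.pkl","wb"))
E
```

```text
{'time_s': np.float64(0.0), 'joint_pos': array([-0.108,  0.478,  0.022,  1.556, -0.011,  1.109, -0.083]), 'joint_velocities': array([-0.001, -0.   , -0.   , -0.   , -0.   ,  0.   , -0.001]), 'effort': array([-1.0000e-03, -5.8285e+01,  1.5340e+00, -2.7261e+01, -5.4000e-02,
        1.7000e-02,  0.0000e+00]), 'ee_pos': array([ 6.74396e+02, -5.70000e-02,  2.21681e+02]), 'tcp_rot': array([-0.001,  0.707,  0.707, -0.001]), 'ft_force': array([ 0.793, -0.383,  0.928]), 'ft_torque': array([-0.048, -0.008, -0.02 ]), 'grip_force': np.float64(0.0), 'width': np.float64(87.974)}
scene {'camera_matrix': [[564.416, 0.0, 323.19], [0.0, 564.416, 234.825], [0.0, 0.0, 1.0]], 'dist_coeffs': [-0.161, 0.0, 0.0, 0.0, 0.0], 'world_to_cam': [[-0.837, -0.547, 0.013, 522.239], [0.294, -0.43, 0.854, -213.421], [-0.461, 0.719, 0.52, -1222.256], [0.0, 0.0, 0.0, 1.0]]}
side {'camera_matrix': [[449.703, 0.0, 325.63], [0.0, 449.703, 239.33], [0.0, 0.0, 1.0]], 'dist_coeffs': [-0.025, 0.0, 0.0, 0.0, 0.0], 'world_to_cam': [[-0.999, -0.039, 0.01, 623.674], [0.03, -0.554, 0.832, -51.209], [-0.027, 0.831, 0.555, -1019.019], [0.0, 0.0, 0.0, 1.0]]}
wrist {'camera_matrix': [[335.519, 0.0, 315.435], [0.0, 335.519, 234.539], [0.0, 0.0, 1.0]], 'dist_coeffs': [-0.029, 0.0, 0.0, 0.0, 0.0], 'tool_from_camera': [[0.0, 0.963, 0.271, 74.145], [1.0, -0.0, 0.0, 0.435], [0.0, 0.271, -0.963, -162.496], [0.0, 0.0, 0.0, 1.0]]}
```

View pictures.

View pics/scene0.png

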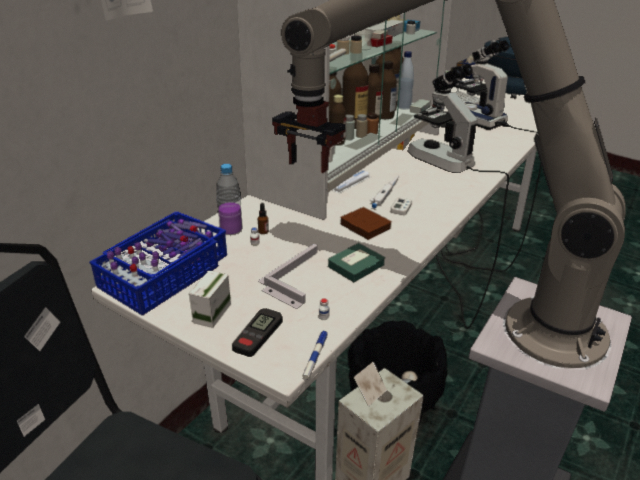

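View pics/side0.png

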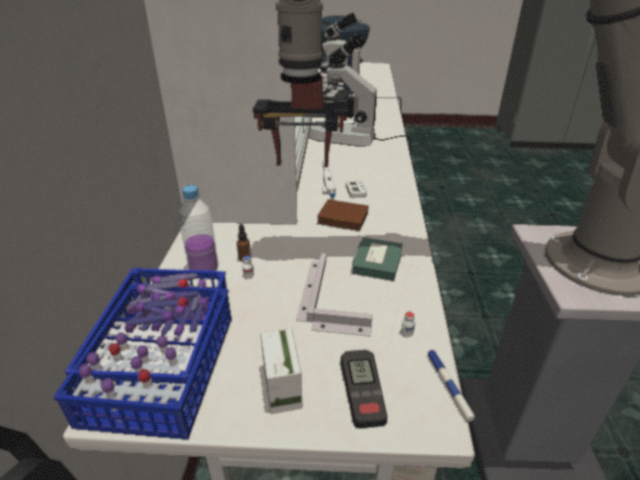

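View pics/wrist0.png

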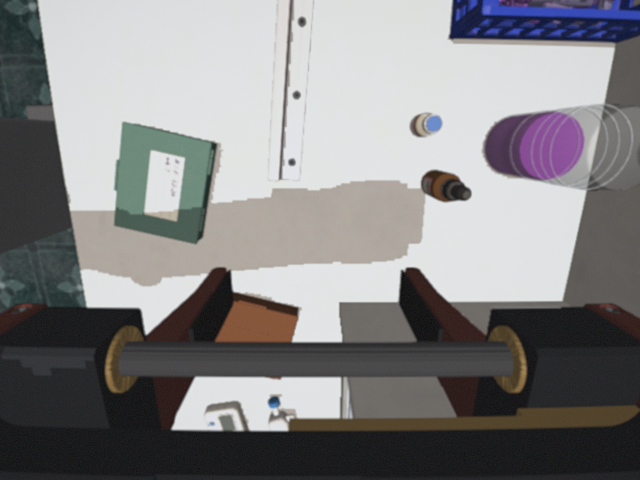

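The scene shows the green box at about (356,261), the stop at (265–318, 248–300) and the brown decoy at (366,221). The wrist view shows the box with corners near (124,122), (217,143), (200,243) and (115,226), and the long fence with its inner face near column 275.

```bash
cat > h.py <<'E'
import cv2, numpy as np
from scipy.spatial.transform import Rotation as R
def pose(s):
    T=np.eye(4); w,x,y,z=s["tcp_rot"]; T[:3,:3]=R.from_quat([x,y,z,w]).as_matrix(); T[:3,3]=s["ee_pos"]; return T
def cam2w(c,s):
    return np.linalg.inv(c["world_to_cam"]) if "world_to_cam" in c else pose(s)@np.array(c["tool_from_camera"])
def cast(c,s,px,z):
    n=cv2.undistortPoints(np.array(px,float).reshape(-1,1,2),np.array(c["camera_matrix"]),np.array(c["dist_coeffs"])).reshape(-1,2)
    T=cam2w(c,s); d=np.c_[n[:,0],-n[:,1],-np.ones(len(n))]@T[:3,:3].T; o=T[:3,3]
    return o+d*((z-o[2])/d[:,2])[:,None]
def green(c,box=None):
    hsv=cv2.cvtColor(c["pixels"],cv2.COLOR_RGB2HSV)
    m=cv2.inRange(hsv,(65,60,40),(95,255,200))
    if box: k=np.zeros_like(m); a,b,e,f=box; k[b:f,a:e]=255; m&=k
    m=cv2.morphologyEx(m,cv2.MORPH_CLOSE,np.ones((5,5)))
    m=cv2.morphologyEx(m,cv2.MORPH_OPEN,np.ones((3,3)))
    C=max(cv2.findContours(m,cv2.RETR_EXTERNAL,cv2.CHAIN_APPROX_NONE)[0],key=cv2.contourArea)
    return C[:,0]
E
python3 - <<'E'
import pickle; from h import *
np.set_printoptions(suppress=True,precision=1)
s,d=pickle.load(open("first.pkl","rb"))
print(cast(d["wrist"],s,[(124,122),(217,143),(200,243),(115,226)],26))
for n,b in(("wrist",(90,100,240,260)),("scene",(320,235,390,285)),("side",(345,232,405,282))):
    C=green(d[n],b); P=cast(d[n],s,C,26)[:,:2]
    r=cv2.minAreaRect(P.astype(np.float32)); print(n,cv2.contourArea(C),np.array(r[0]),r[1],r[2])
print("fence wrist",cast(d["wrist"],s,[(278,5),(270,178),(299,178),(313,5)],26))
print("scene fence",cast(d["scene"],s,[(265,278),(316,245),(305,293)],26))
print("side fence",cast(d["side"],s,[(322,256),(313,313),(371,317)],26))
print("bench", cast(d["side"],s,[(408,330),(362,390),(245,275)],0))
E
```

```text
[[477.8  93.   26. ]
 [572.5  71.5  26. ]
 [544.9 -36.8  26. ]
 [451.  -17.1  26. ]]
wrist 57.0 [557.1  25.4] (25.700305938720703, 4.059869289398193) 77.12503051757812
scene 742.5 [496.2  47.9] (128.22413635253906, 110.52001953125) 77.70460510253906
side 146.5 [521.1  99.9] (17.838430404663086, 80.00077056884766) 77.58087921142578
fence wrist [[639.1 197.6  26. ]
 [626.2  35.4  26. ]
 [657.   35.4  26. ]
 [672.1 197.5  26. ]]
scene fence [[638.7 230.7  26. ]
 [619.9  40.6  26. ]
 [526.8 225.3  26. ]]
side fence [[630.6  46.9  26. ]
 [638.9 227.8  26. ]
 [531.9 233.1  26. ]]
bench [[461.6 237.    0. ]
 [550.8 375.4   0. ]
 [794.2  89.5   0. ]]
```

```bash
python3 - <<'E'
import cv2
i=cv2.imread("pics/side0.png")[220:350,270:430]; cv2.imwrite("pics/c1.png",cv2.resize(i,None,fx=5,fy=4.6,interpolation=cv2.INTER_CUBIC))
E
```

servo_tool([
  [0.3,-0.2,0,0,0,0],
  [0.6,-0.4,0,0,0,0],
  [0.9,-0.6,0,0,0,0],
  [0.9,-0.6,0,0,0,0],
  [0.9,-0.6,0,0,0,0],
  [0.9,-0.6,0,0,0,0],
  [0.9,-0.6,0,0,0,0],
  [0.9,-0.6,0,0,0,0],
], claw=0.14)

```text
time_s: 0.82
ee_pos: [603.8, 105.9, 222.5]
tcp_rot: [0.0, 0.708, 0.706, -0.0]
ft_force: [0.3, -1.1, 0.4]
width: 50.1
grip_force: 0.0
```

```bash
python3 - <<'E'
from bench import monitor, eyes
import cv2, numpy as np, pickle
s=monitor.observe(); c=eyes.read_camera("wrist"); print(s["time_s"],s["ee_pos"],s["width"])
pickle.dump((s,c),open("w1.pkl","wb")); cv2.imwrite("pics/w1.png",c["pixels"][:,:,::-1])
E
```

```text
0.8167 [603.82915432 105.91635648 222.49551196] 50.07217313336932
```

View pics/w1.png

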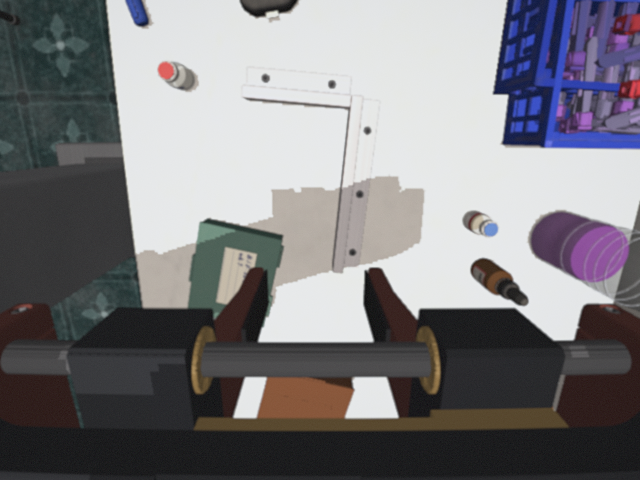

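The view shows the stop's inner corner at about (351,107), the long fence running down to (335,270) and the short one left to (243,98). vial_a is at (172,72) and the box is at the lower left.

```bash
python3 - <<'E'
import pickle; from h import *
s,c=pickle.load(open("w1.pkl","rb"))
g=cv2.cvtColor(c["pixels"],cv2.COLOR_RGB2GRAY)
for r in (130,170,230,255): print("row",r,"cols 330..",g[r,330:368])
for x in (255,285,325): print("col",x,"rows 84..",g[84:116,x])
h=cv2.cvtColor(c["pixels"],cv2.COLOR_RGB2HSV)
print(h[240,205],h[240,270],h[260,210],h[227,240])
s0,d=pickle.load(open("first.pkl","rb"));h=cv2.cvtColor(d["wrist"]["pixels"],cv2.COLOR_RGB2HSV)
print(h[150,135],h[200,130],h[220,190],h[180,207])
i=c["pixels"][60:290,180:400,::-1];cv2.imwrite("pics/w1c.png",cv2.resize(i,None,fx=2.6,fy=2.6,interpolation=cv2.INTER_CUBIC))
E
```

```text
row 130 cols 330.. [233 232 233 232 233 232 233 232 232 232 233 232 233 234 233 219 158 136
 191 227 233 232 232 231 229 230 229 227 221 216 226 231 223 181 126  96
  78  66]
row 170 cols 330.. [232 232 233 232 232 233 233 233 233 234 231 204 135 140 205 232 234 231
 230 230 229 228 228 225 219 222 230 232 232 232 232 231 229 231 231 232
 232 230]
row 230 cols 330.. [173 174 175 175 163 129 100 119 152 162 163 161 160 161 161 159 157 153
 159 162 166 168 166 166 166 167 166 166 165 164 162 164 162 160 172 177
 175 177]
row 255 cols 330.. [176 171 148 106 106 143 160 163 161 162 161 162 160 159 153 149 159 167
 161 149 128 114 106 110 129 150 159 164 162 160 162 170 176 176 176 175
 175 175]
col 255 rows 84.. [229 222 220 228 232 232 231 232 231 231 231 233 232 219 159 103 124 192
 229 233 231 231 231 232 232 231 231 231 231 232 232 233]
col 285 rows 84.. [231 232 231 225 213 215 228 232 232 232 232 231 232 232 232 228 198 133
 100 132 177 215 229 233 232 232 232 231 232 232 232 232]
col 325 rows 84.. [232 232 231 232 232 232 231 224 214 219 230 232 231 231 231 231 230 232
 231 223 176 111 106 164 218 231 233 232 232 231 232 233]
[ 74  51 121] [ 74  48 100] [76 50 97] [78 63 53]
[ 74  54 136] [ 74  50 139] [75 49 94] [81 64 52]
```

View pics/w1c.png

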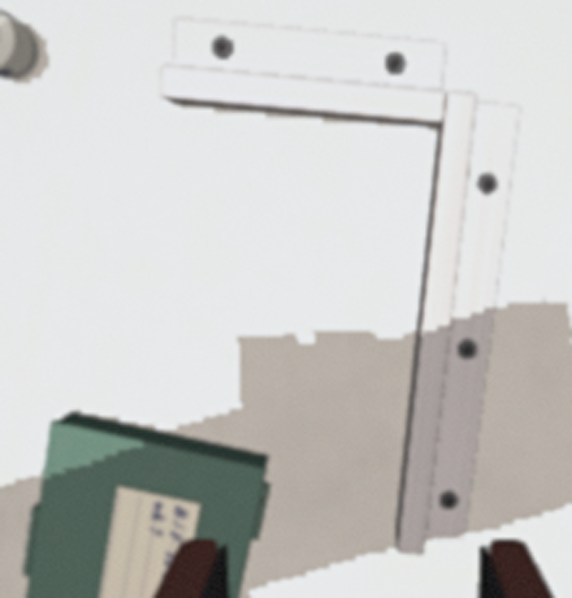

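```bash
sed -i 's/(65,60,40)/(65,35,30)/' h.py && python3 - <<'E'
import pickle; from h import *
np.set_printoptions(suppress=True,precision=2)
s,c=pickle.load(open("w1.pkl","rb"))
L=cast(c,s,[(348.5,130),(344,170),(338,230),(335,255)],26)[:,:2]
S=cast(c,s,[(255,98),(285,100.6),(325,104.2)],26)[:,:2]
pl=np.polyfit(L[:,1],L[:,0],1); ps=np.polyfit(S[:,0],S[:,1],1)
print(L,S,"yaw long",-np.arctan(pl[0]),"yaw short",np.arctan(ps[0]))
y=np.roots([1-pl[0]*ps[0],-(ps[0]*pl[1]+ps[1])])[0]; print("corner",np.polyval(pl,y),y)
s0,d=pickle.load(open("first.pkl","rb"))
C=green(d["wrist"],(90,100,240,260)); A=cv2.approxPolyDP(C,6,True)[:,0]; print(A.tolist())
r=cv2.minAreaRect(cast(d["wrist"],s0,C,26)[:,:2].astype(np.float32)); print(r)
print(cast(d["wrist"],s0,A,26)[:,:2])
E
```

```text
[[638.35 189.93]
 [634.5  149.43]
 [629.15  83.87]
 [626.21  54.59]] [[543.98 221.1 ]
 [574.01 218.47]
 [614.16 214.91]] yaw long -0.0879285561318801 yaw short -0.08803514115388891
corner 640.2624040025162 212.61260709758957
[[123, 123], [115, 224], [195, 242], [214, 144]]
((509.3938903808594, 28.307384490966797), (112.28608703613281, 100.00302124023438), 76.5753402709961)
[[476.65  92.07]
 [451.4  -14.85]
 [539.36 -35.67]
 [569.31  70.5 ]]
```

servo_tool([
  [-0.1,-0.15,0,0,0,0.035],
  [-0.2,-0.3,0,0,0,0.07],
  [-0.3,-0.45,0,0,0,0.105],
  [-0.4,-0.6,0,0,0,0.14],
  [-0.5,-0.75,0,0,0,0.175],
  [-0.6,-0.9,0,0,0,0.21],
  [-0.6,-0.9,0,0,0,0.245],
  [-0.6,-0.9,0,0,0,0.28],
])

```text
time_s: 1.53
ee_pos: [494.5, 34.0, 222.8]
tcp_rot: [0.0, 0.942, 0.335, 0.0]
ft_force: [0.1, 0.1, -0.0]
width: 49.9
grip_force: 0.0
```

servo_tool([
  [0,0,0,0,0,0.035],
  [0,0,0,0,0,0.07],
  [0,0,0,0,0,0.105],
  [0,0,0,0,0,0.14],
  [0,0,0,0,0,0.175],
  [0,0,0,0,0,0.21],
  [0,0,0,0,0,0.248],
  [0,0,0,0,0,0.248],
])

```text
time_s: 2.2
ee_pos: [495.4, 35.1, 222.7]
tcp_rot: [0.0, 0.999, -0.047, 0.0]
ft_force: [0.1, 0.8, -0.3]
width: 49.7
grip_force: 0.0
```

```bash
cat > st.py <<'E'
from bench import monitor
from h import *
np.set_printoptions(suppress=True,precision=2)
C=np.array([640.3,212.6]);a=-0.088
M=np.array([[np.cos(a),np.sin(a)],[-np.sin(a),np.cos(a)]])
def tostop(p): return (np.atleast_2d(p)[:,:2]-C)@M.T
if __name__=="__main__":
    s=monitor.observe(); T=pose(s)
    print("t",s["time_s"],"tcp",s["ee_pos"],"tool x angle",np.arctan2(T[1,0],T[0,0]),"z",T[:3,2],"stop",tostop(s["ee_pos"]),"F",s["ft_force"],s["width"])
E
python3 st.py
```

```text
t 2.2 tcp [495.37  35.05 222.66] tool x angle -0.0939967584750673 z [ 0. -0. -1.] stop [[-128.76 -189.6 ]] F [ 0.12  0.85 -0.25] 49.680416450251975
```

servo_tool([
  [-0.2,0.02,0,0,0,0],
  [-0.4,0.05,0,0,0,0],
  [-0.54,0.05,0.2,0,0,0],
  [-0.54,0.05,0.4,0,0,0],
  [-0.54,0.05,0.6,0,0,0],
  [-0.54,0.05,0.8,0,0,0],
  [-0.54,0.05,0.9,0,0,0],
  [-0.54,0.05,0.9,0,0,0],
])

```text
time_s: 2.87
ee_pos: [428.3, 34.8, 112.5]
tcp_rot: [0.001, 0.999, -0.043, -0.002]
ft_force: [-0.8, 0.1, 0.9]
width: 50.2
grip_force: 0.0
```

```bash
python3 - <<'E'
from st import *
from bench import eyes
s=monitor.observe(); c=eyes.read_camera("wrist"); cv2.imwrite("pics/w2.png",c["pixels"][:,:,::-1])
print(s["ee_pos"],tostop(s["ee_pos"]))
C=green(c); A=cv2.approxPolyDP(C,8,True)[:,0]
for p,q in zip(A,tostop(cast(c,s,A,26))): print(p,q)
E
```

```text
[428.33  34.82 112.48] [[-195.52 -195.72]]
[243  49] [ -61.99 -146.96]
[232 184] [-152.66 -134.04]
[379 205] [-168.22 -243.74]
[405  76] [ -78.43 -256.94]
```

View pics/w2.png

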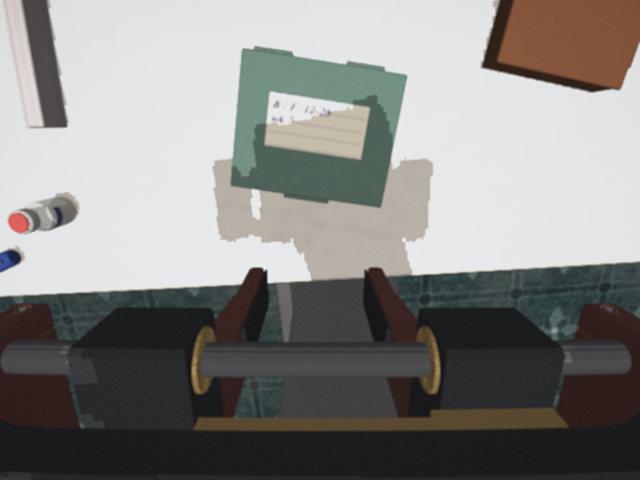

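The box spans x −168 to −62 in the stop frame, centred on (−115,−195). A small latch is at (306,198) between the finger lines, and the way is clear. Next I lower the hand and push toward the back fence.

servo_tool([
  [0,0,0.2,0,0,0],
  [0,0,0.4,0,0,0],
  [0,0,0.6,0,0,0],
  [0,0,0.75,0,0,0],
  [0,0,0.83,0,0,0],
  [0,0,0.86,0,0,0],
  [0,0,0.86,0,0,0],
  [0,0,0.86,0,0,0],
])

```text
time_s: 3.58
ee_pos: [430.9, 35.8, 12.4]
tcp_rot: [-0.0, 0.999, -0.044, 0.001]
ft_force: [-0.5, 0.3, -0.2]
width: 50.0
grip_force: 0.0
```

servo_tool([
  [0.05,0,0,0,0,0],
  [0.1,0,0,0,0,0],
  [0.14,0,0,0,0,0],
  [0.18,0,0,0,0,0],
  [0.22,0,0,0,0,0],
  [0.26,0,0,0,0,0],
  [0.3,0,0,0,0,0],
  [0.34,0,0,0,0,0],
])

```text
time_s: 4.25
ee_pos: [470.9, 32.1, 11.4]
tcp_rot: [0.0, 0.999, -0.044, -0.0]
ft_force: [-1.6, -0.6, 1.6]
width: 49.8
grip_force: 1.0
```

```bash
python3 st.py
```

```text
t 4.25 tcp [470.89  32.11  11.38] tool x angle -0.08786102459685824 z [-0.  0. -1.] stop [[-152.89 -194.68]] F [-1.57 -0.57  1.63] 49.751418073183196
```

servo_tool([
  [0.04,0,0,0,0,0],
  [0.08,0,0,0,0,0],
  [0.12,0,0,0,0,0],
  [0.16,0,0,0,0,0],
  [0.2,0,0,0,0,0],
  [0.24,0,0,0,0,0],
  [0.28,0,0,0,0,0],
  [0.3,0,0,0,0,0],
])

```text
time_s: 4.92
ee_pos: [507.4, 28.9, 11.5]
tcp_rot: [-0.0, 0.999, -0.044, 0.0]
ft_force: [-0.3, 0.6, -1.1]
width: 50.0
grip_force: 0.5
```

servo_tool([
  [-0.1,0,0,0,0,0],
  [-0.3,0,0,0,0,0],
  [-0.3,0,-0.3,0,0,0],
  [-0.3,0,-0.6,0,0,0],
  [-0.3,0,-0.9,0,0,0],
  [-0.3,0,-1,0,0,0],
  [-0.3,0,-1,0,0,0],
  [-0.3,0,-1,0,0,0],
])

```text
time_s: 5.58
ee_pos: [471.3, 32.4, 132.1]
tcp_rot: [-0.0, 0.999, -0.044, 0.001]
ft_force: [0.5, -0.9, -1.0]
width: 50.1
grip_force: 0.0
```

```bash
cat > look.py <<'E'
from st import *
from bench import eyes
import sys
s=monitor.observe(); T=pose(s); c=eyes.read_camera("wrist"); cv2.imwrite(sys.argv[1],c["pixels"][:,:,::-1])
print("t",s["time_s"],s["ee_pos"],"stop",tostop(s["ee_pos"]),"tool x ang",np.arctan2(T[1,0],T[0,0]))
C=green(c); A=cv2.approxPolyDP(C,8,True)[:,0]; P=cast(c,s,A,26)
for p,q in zip(A,tostop(P)): print(p,q)
r=cv2.minAreaRect(tostop(cast(c,s,C,26)).astype(np.float32)); print(r)
E
python3 look.py pics/w3.png
```

```text
t 5.5833 [471.3   32.36 132.1 ] stop [[-152.5  -194.39]] tool x ang -0.08785983622310604
[232  46] [ -11.25 -133.72]
[239 173] [-102.7  -133.69]
[379 173] [-102.69 -244.7 ]
[385  46] [ -11.32 -244.76]
((-57.31924819946289, -189.3482666015625), (112.27912139892578, 97.19940185546875), 89.9300537109375)
```

servo_tool([
  [0.1,0.08,0,0,0,-0.035],
  [0.2,0.16,0,0,0,-0.07],
  [0.3,0.24,0,0,0,-0.105],
  [0.4,0.32,0,0,0,-0.14],
  [0.5,0.4,0,0,0,-0.175],
  [0.6,0.48,0,0,0,-0.21],
  [0.7,0.56,0,0,0,-0.245],
  [0.8,0.63,0,0,0,-0.28],
])

```text
time_s: 6.3
ee_pos: [558.9, -52.4, 129.2]
tcp_rot: [-0.001, 0.922, 0.388, -0.002]
ft_force: [-0.4, 0.4, -0.1]
width: 50.3
grip_force: 0.0
```

servo_tool([
  [0,0,0,0,0,-0.035],
  [0,0,0,0,0,-0.07],
  [0,0,0,0,0,-0.105],
  [0,0,0,0,0,-0.14],
  [0,0,0,0,0,-0.175],
  [0,0,0,0,0,-0.21],
  [0,0,0,0,0,-0.22],
  [0,0,0,0,0,-0.22],
])

```text
time_s: 6.97
ee_pos: [558.4, -51.7, 129.4]
tcp_rot: [-0.001, 0.737, 0.676, -0.001]
ft_force: [0.9, 0.7, 0.5]
width: 49.8
grip_force: 0.0
```

```bash
python3 look.py pics/w4.png; python3 - <<'E'
from st import *
c=cv2.imread("pics/w4.png")
h=cv2.cvtColor(c,cv2.COLOR_BGR2HSV); m=cv2.inRange(h,(5,120,60),(15,255,220))
import pickle; _,d=pickle.load(open("first.pkl","rb")); s=monitor.observe()
sc=d["scene"]; h=cv2.cvtColor(sc["pixels"],cv2.COLOR_RGB2HSV); m=cv2.inRange(h,(3,120,40),(15,255,220)); m[:200]=0;m[245:]=0;m[:,:330]=0;m[:,400:]=0
C=max(cv2.findContours(m,0,1)[0],key=cv2.contourArea)
A=cv2.approxPolyDP(C,4,True)[:,0]; print(A.tolist(),tostop(cast(sc,s,A,26)))
E
```

```text
t 6.9667 [558.43 -51.65 129.35] stop [[ -58.33 -270.42]] tool x ang 1.4837048968748827
[254  50] [-102.64 -133.28]
[260 203] [-102.86 -244.9 ]
[374 203] [ -11.34 -244.75]
[381  51] [ -11.28 -133.91]
((-57.371463775634766, -189.41256713867188), (97.70862579345703, 112.4510726928711), 0.11331083625555038)
[[341, 217], [370, 234], [367, 238], [390, 222], [364, 208]] [[  32.7  -332.77]
 [ -82.84 -308.14]
 [ -88.19 -286.04]
 [ -89.86 -397.45]
 [  12.73 -418.12]]
```

servo_tool([
  [0,0,0.2,0,0,0],
  [0,0,0.4,0,0,0],
  [0,0,0.6,0,0,0],
  [0,0,0.8,0,0,0],
  [0,0,0.94,0,0,0],
  [0,0,0.98,0,0,0],
  [0,0,0.98,0,0,0],
  [0,0,0.98,0,0,0],
])

```text
time_s: 7.68
ee_pos: [559.6, -51.6, 13.9]
tcp_rot: [-0.0, 0.738, 0.675, -0.0]
ft_force: [0.8, -0.3, -0.1]
width: 50.2
grip_force: 0.0
```

servo_tool([
  [0.05,0,0,0,0,0],
  [0.1,0,0,0,0,0],
  [0.15,0,0,0,0,0],
  [0.2,0,0,0,0,0],
  [0.25,0,0,0,0,0],
  [0.3,0,0,0,0,0],
  [0.35,0,0,0,0,0],
  [0.4,0,0,0,0,0],
])

```text
time_s: 8.35
ee_pos: [563.9, -3.2, 13.9]
tcp_rot: [0.0, 0.738, 0.675, -0.0]
ft_force: [0.0, -3.1, 1.4]
width: 50.0
grip_force: 1.4
```

servo_tool([
  [0.05,0,0,0,0,0],
  [0.1,0,0,0,0,0],
  [0.15,0,0,0,0,0],
  [0.2,0,0,0,0,0],
  [0.25,0,0,0,0,0],
  [0.3,0,0,0,0,0],
  [0.35,0,0,0,0,0],
  [0.4,0,0,0,0,0],
])

```text
time_s: 9.02
ee_pos: [568.0, 44.6, 13.9]
tcp_rot: [-0.0, 0.738, 0.675, -0.0]
ft_force: [-0.3, -4.3, 1.8]
width: 50.1
grip_force: 1.5
```

```bash
python3 look.py pics/w5.png
```

```text
t 9.0167 [568.    44.64  13.86] stop [[ -57.26 -173.67]] tool x ang 1.482772342176294
[197  10] [-103.93  -49.13]
[198 128] [-107.34  -94.27]
[218 273] [-103.86 -161.15]
[408 273] [ -12.19 -161.13]
[428  10] [-12.12 -49.16]
((-58.274105072021484, -105.83680725097656), (113.66758728027344, 98.15135955810547), 89.98796844482422)
```

servo_tool([
  [0.05,0,0,0,0,0],
  [0.1,0,0,0,0,0],
  [0.15,0,0,0,0,0],
  [0.2,0,0,0,0,0],
  [0.25,0,0,0,0,0],
  [0.3,0,0,0,0,0],
  [0.33,0,0,0,0,0],
  [0.36,0,0,0,0,0],
])

```text
time_s: 9.73
ee_pos: [571.7, 87.8, 13.8]
tcp_rot: [-0.0, 0.737, 0.676, -0.0]
ft_force: [-0.1, -1.7, 0.5]
width: 50.1
grip_force: 0.8
```

servo_tool([
  [-0.1,0,0,0,0,0],
  [-0.2,0,0,0,0,0],
  [-0.2,0,-0.3,0,0,0],
  [-0.2,0,-0.6,0,0,0],
  [-0.2,0,-0.9,0,0,0],
  [-0.2,0,-1,0,0,0],
  [-0.2,0,-1,0,0,0],
  [-0.2,0,-1,0,0,0],
])

```text
time_s: 10.4
ee_pos: [569.7, 61.8, 134.0]
tcp_rot: [0.0, 0.738, 0.675, 0.0]
ft_force: [0.4, -0.1, 0.3]
width: 49.9
grip_force: 0.0
```

```bash
python3 look.py pics/w6.png
```

```text
t 10.4 [569.74  61.77 134.05] stop [[ -57.03 -156.45]] tool x ang 1.4812023262535396
[249  30] [-104.3    -4.92]
[256 185] [-104.34 -116.99]
[369 185] [ -13.33 -117.14]
[376  30] [-12.55  -5.07]
((-58.46714782714844, -60.76059341430664), (112.72349548339844, 97.80228424072266), 89.97532653808594)
```

servo_tool([
  [0.1,-0.08,0,0,0,0.035],
  [0.2,-0.16,0,0,0,0.07],
  [0.3,-0.24,0,0,0,0.105],
  [0.4,-0.32,0,0,0,0.14],
  [0.5,-0.4,0,0,0,0.175],
  [0.6,-0.48,0,0,0,0.21],
  [0.7,-0.56,0,0,0,0.245],
  [0.79,-0.65,0,0,0,0.28],
])

```text
time_s: 11.12
ee_pos: [498.7, 164.2, 131.7]
tcp_rot: [0.0, 0.956, 0.294, -0.002]
ft_force: [0.5, 0.0, -0.7]
width: 50.2
grip_force: 0.0
```

servo_tool([
  [0,0,0,0,0,0.035],
  [0,0,0,0,0,0.07],
  [0,0,0,0,0,0.105],
  [0,0,0,0,0,0.14],
  [0,0,0,0,0,0.175],
  [0,0,0,0,0,0.21],
  [0,0,0,0,0,0.22],
  [0,0,0,0,0,0.22],
])

```text
time_s: 11.78
ee_pos: [499.1, 163.5, 131.9]
tcp_rot: [0.001, 0.999, -0.045, -0.001]
ft_force: [0.3, -0.9, -0.7]
width: 49.9
grip_force: 0.0
```

```bash
python3 look.py pics/w7.png
```

```text
t 11.7833 [499.11 163.48 131.88] stop [[-136.32  -61.33]] tool x ang -0.08926714430105306
[238  71] [-12.59  -4.89]
[245 194] [-103.66   -5.03]
[384 194] [-103.84 -116.89]
[391  71] [ -12.68 -117.38]
((-58.51197052001953, -60.86528396606445), (113.25994110107422, 97.03779602050781), 89.93115997314453)
```

View pics/w7.png

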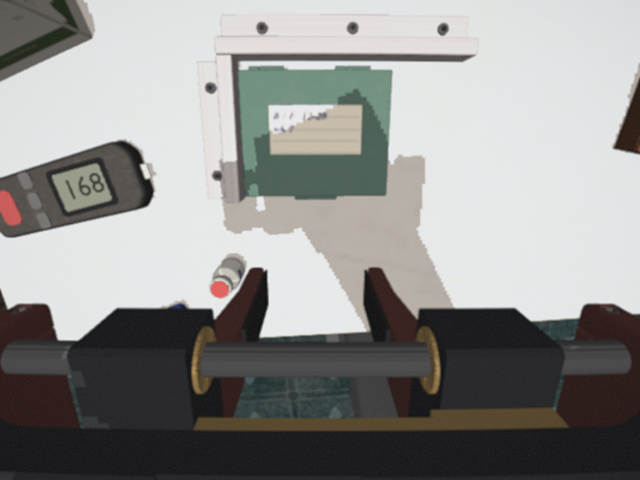

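The box lies parallel to both fences with small gaps. vial_a, near (228,275), is close to the left finger, so I check that clearance.

```bash
python3 - <<'E'
from st import *
import pickle
s,c=pickle.load(open("w1.pkl","rb"))
print("cap",tostop(cast(c,s,[(166,71)],48)),"base",tostop(cast(c,s,[(182,76)],5)))
E
```

```text
cap [[-176.33   14.99]] base [[-177.85   17.79]]
```

servo_tool([
  [0,0,0.2,0,0,0],
  [0,0,0.4,0,0,0],
  [0,0,0.6,0,0,0],
  [0,0,0.8,0,0,0],
  [0,0,0.94,0,0,0],
  [0,0,0.99,0,0,0],
  [0,0,0.99,0,0,0],
  [0,0,0.99,0,0,0],
])

```text
time_s: 12.5
ee_pos: [500.3, 164.2, 15.0]
tcp_rot: [0.0, 0.999, -0.044, -0.0]
ft_force: [0.4, 0.9, 0.0]
width: 50.2
grip_force: 0.0
```

servo_tool([
  [0.05,0,0,0,0,0],
  [0.1,0,0,0,0,0],
  [0.13,0,0,0,0,0],
  [0.16,0,0,0,0,0],
  [0.19,0,0,0,0,0],
  [0.21,0,0,0,0,0],
  [0.23,0,0,0,0,0],
  [0.24,0,0,0,0,0],
])

```text
time_s: 13.17
ee_pos: [528.8, 161.9, 15.0]
tcp_rot: [0.0, 0.999, -0.044, -0.0]
ft_force: [-6.6, 1.4, 4.6]
width: 50.0
grip_force: 3.0
```

servo_tool([
  [0.005,0,0,0,0,0],
  [0.01,0,0,0,0,0],
  [0.015,0,0,0,0,0],
  [0.02,0,0,0,0,0],
  [0.02,0,0,0,0,0],
  [0.02,0,0,0,0,0],
  [0.02,0,0,0,0,0],
  [0.02,0,0,0,0,0],
])

```text
time_s: 13.83
ee_pos: [528.8, 161.9, 14.7]
tcp_rot: [0.0, 0.999, -0.044, -0.002]
ft_force: [-8.5, 1.2, 7.7]
width: 50.0
grip_force: 4.4
```

```bash
python3 st.py
```

```text
t 13.8333 tcp [528.77 161.88  14.74] tool x angle -0.0873496659289383 z [-0. -0. -1.] stop [[-106.64  -60.32]] F [-8.5   1.16  7.72] 49.9545257702915
```

servo_tool([
  [0.01,0,0,0,0,0],
  [0.02,0,0,0,0,0],
  [0.03,0,0,0,0,0],
  [0.04,0,0,0,0,0],
  [0.04,0,0,0,0,0],
  [0.04,0,0,0,0,0],
  [0.04,0,0,0,0,0],
  [0.04,0,0,0,0,0],
])

```text
time_s: 14.5
ee_pos: [528.9, 161.8, 14.2]
tcp_rot: [0.001, 0.999, -0.043, -0.007]
ft_force: [-20.5, 1.9, 16.9]
width: 49.9
grip_force: 10.1
```

servo_tool([
  [-0.1,0,0,0,0,0],
  [-0.25,0,0,0,0,0],
  [-0.25,0,-0.3,0,0,0],
  [-0.25,0,-0.6,0,0,0],
  [-0.25,0,-0.9,0,0,0],
  [-0.25,0,-1,0,0,0],
  [-0.25,0,-1,0,0,0],
  [-0.25,0,-1,0,0,0],
])

```text
time_s: 15.17
ee_pos: [507.2, 164.1, 135.7]
tcp_rot: [-0.001, 0.999, -0.044, 0.001]
ft_force: [0.3, -0.3, -0.4]
width: 50.0
grip_force: 0.0
```

```bash
python3 look.py pics/w8.png; python3 -c "
import cv2;i=cv2.imread('pics/w8.png')[20:220,190:480];cv2.imwrite('pics/w8c.png',cv2.resize(i,None,fx=2.7,fy=2.7,interpolation=cv2.INTER_CUBIC))"
```

```text
t 15.1667 [507.19 164.12 135.67] stop [[-128.33  -60.  ]] tool x ang -0.08805711406638625
[242  70] [-2.56 -5.03]
[249 191] [-93.35  -5.76]
[386 190] [ -92.51 -117.33]
[392  69] [  -1.88 -117.03]
((-49.26607894897461, -61.28530502319336), (113.37248229980469, 94.78699493408203), 89.99614715576172)
```

View pics/w8c.png

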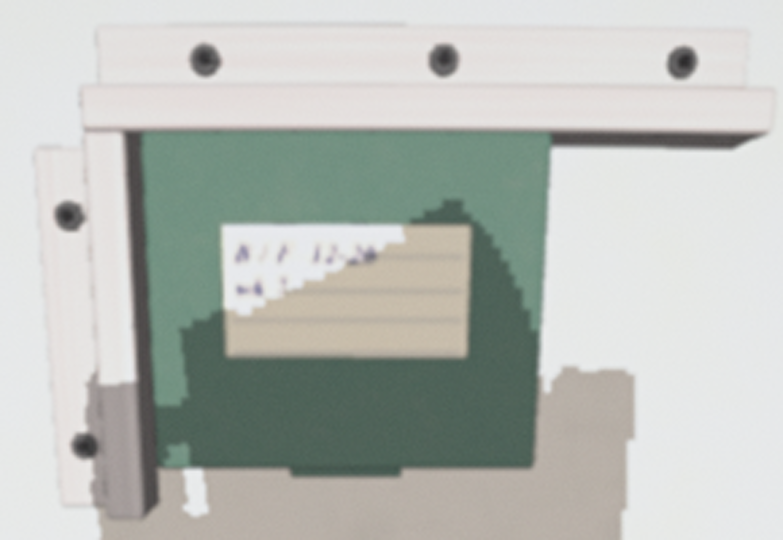

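The back is now flush along the long fence, with about 5 mm of gap left at the short fence. Next is the push in y.

servo_tool([
  [0.08,0.09,0,0,0,-0.035],
  [0.16,0.18,0,0,0,-0.07],
  [0.24,0.27,0,0,0,-0.105],
  [0.32,0.36,0,0,0,-0.14],
  [0.4,0.45,0,0,0,-0.175],
  [0.48,0.54,0,0,0,-0.21],
  [0.55,0.63,0,0,0,-0.245],
  [0.62,0.72,0,0,0,-0.28],
])

```text
time_s: 15.88
ee_pos: [572.2, 70.4, 132.8]
tcp_rot: [-0.0, 0.922, 0.388, -0.002]
ft_force: [0.6, -0.7, -0.2]
width: 50.3
grip_force: 0.0
```

servo_tool([
  [0,0,0,0,0,-0.035],
  [0,0,0,0,0,-0.07],
  [0,0,0,0,0,-0.105],
  [0,0,0,0,0,-0.14],
  [0,0,0,0,0,-0.175],
  [0,0,0,0,0,-0.21],
  [0,0,0,0,0,-0.22],
  [0,0,0,0,0,-0.22],
])

```text
time_s: 16.55
ee_pos: [571.8, 70.9, 132.9]
tcp_rot: [-0.001, 0.737, 0.676, -0.001]
ft_force: [0.5, 1.3, -0.2]
width: 50.1
grip_force: 0.0
```

```bash
python3 st.py
```

```text
t 16.55 tcp [571.8   70.94 132.93] tool x angle 1.4836996794017696 z [-0. -0. -1.] stop [[ -55.79 -147.13]] F [ 0.52  1.29 -0.2 ] 50.133270003066364
```

servo_tool([
  [0,0,0.2,0,0,0],
  [0,0,0.4,0,0,0],
  [0,0,0.6,0,0,0],
  [0,0,0.8,0,0,0],
  [0,0,0.94,0,0,0],
  [0,0,0.99,0,0,0],
  [0,0,0.99,0,0,0],
  [0,0,0.99,0,0,0],
])

```text
time_s: 17.22
ee_pos: [572.7, 71.3, 16.0]
tcp_rot: [-0.0, 0.738, 0.675, -0.0]
ft_force: [0.7, 0.1, 0.0]
width: 49.9
grip_force: 0.0
```

servo_tool([
  [0.04,0,0,0,0,0],
  [0.08,0,0,0,0,0],
  [0.11,0,0,0,0,0],
  [0.13,0,0,0,0,0],
  [0.15,0,0,0,0,0],
  [0.16,0,0,0,0,0],
  [0.17,0,0,0,0,0],
  [0.18,0,0,0,0,0],
])

```text
time_s: 17.88
ee_pos: [574.9, 92.2, 16.4]
tcp_rot: [0.0, 0.738, 0.675, -0.0]
ft_force: [0.2, -3.2, 2.4]
width: 49.9
grip_force: 1.4
```

servo_tool([
  [0.005,0,0,0,0,0],
  [0.01,0,0,0,0,0],
  [0.015,0,0,0,0,0],
  [0.02,0,0,0,0,0],
  [0.025,0,0,0,0,0],
  [0.03,0,0,0,0,0],
  [0.03,0,0,0,0,0],
  [0.03,0,0,0,0,0],
])

```text
time_s: 18.55
ee_pos: [574.8, 92.6, 16.3]
tcp_rot: [0.001, 0.738, 0.674, -0.002]
ft_force: [-0.9, -10.6, 7.2]
width: 50.5
grip_force: 5.1
```

```bash
python3 st.py
```

```text
t 18.55 tcp [574.84  92.61  16.33] tool x angle 1.4802074999645827 z [-0. -0. -1.] stop [[ -54.66 -125.28]] F [ -0.91 -10.62   7.15] 50.49451936273152
```

servo_tool([
  [0.01,0,0,0,0,0],
  [0.02,0,0,0,0,0],
  [0.03,0,0,0,0,0],
  [0.03,0,0,0,0,0],
  [0.03,0,0,0,0,0],
  [0.03,0,0,0,0,0],
  [0.03,0,0,0,0,0],
  [0.03,0,0,0,0,0],
])

```text
time_s: 19.22
ee_pos: [574.8, 92.8, 16.3]
tcp_rot: [0.002, 0.739, 0.674, -0.003]
ft_force: [-1.7, -17.2, 9.0]
width: 50.4
grip_force: 8.5
```

servo_tool([
  [-0.1,0,0,0,0,0],
  [-0.25,0,0,0,0,0],
  [-0.25,0,-0.3,0,0,0],
  [-0.25,0,-0.6,0,0,0],
  [-0.25,0,-0.9,0,0,0],
  [-0.25,0,-1,0,0,0],
  [-0.25,0,-1,0,0,0],
  [-0.25,0,-1,0,0,0],
])

```text
time_s: 19.88
ee_pos: [572.7, 70.8, 136.3]
tcp_rot: [-0.0, 0.737, 0.676, 0.001]
ft_force: [-0.5, 0.6, -1.0]
width: 50.3
grip_force: 0.0
```

```bash
python3 look.py pics/w9.png; python3 -c "
import cv2;i=cv2.imread('pics/w9.png')[0:240,200:480];cv2.imwrite('pics/w9c.png',cv2.resize(i,None,fx=2.5,fy=2.5,interpolation=cv2.INTER_CUBIC))"
```

```text
t 19.8833 [572.74  70.83 136.34] stop [[ -54.83 -147.16]] tool x ang 1.4835449926240465
[261  39] [-94.36  -0.93]
[267 191] [ -93.9  -112.88]
[379 191] [  -2.47 -112.8 ]
[387  40] [-1.95 -1.43]
((-49.510826110839844, -56.860557556152344), (95.49949645996094, 112.03356170654297), 0.015004648827016354)
```

View pics/w9c.png

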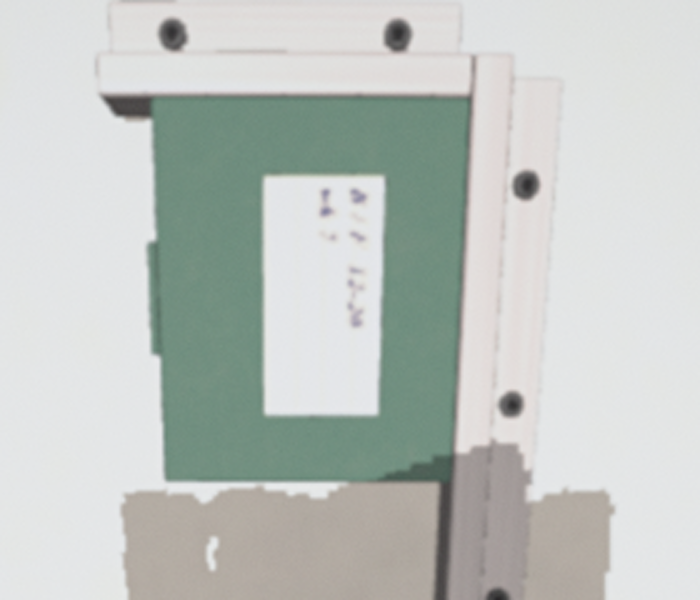

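Both sides look flush. I check the residual gaps by comparing the fence edge and the box edge within the same image.

```bash
python3 - <<'E'
from st import *
from bench import eyes
s=monitor.observe(); c=eyes.read_camera("wrist"); c2=eyes.read_camera("scene"); cv2.imwrite("pics/s9.png",c2["pixels"][:,:,::-1])
im=c["pixels"].astype(int)
for r in (60,100,140,180,205,220): print(r,"cols372..398 R",im[r,372:398,0].tolist())
for x in (270,320,360): print(x,"rows 28..48 R",im[28:48,x,0].tolist())
print("scale", tostop(cast(c,s,[(380,100),(381,100)],26)))
im=cv2.imread("pics/w8.png")[:,:,2].astype(int)
for x in (260,280,310,350,380,410,440): print("w8",x,im[60:84,x].tolist())
E
```

```text
60 cols372..398 R [113, 113, 113, 113, 114, 113, 112, 112, 113, 113, 113, 113, 113, 111, 111, 106, 104, 133, 186, 220, 225, 224, 225, 225, 225, 225]
100 cols372..398 R [113, 114, 115, 113, 114, 114, 113, 114, 114, 114, 113, 114, 115, 107, 109, 143, 191, 220, 226, 227, 227, 226, 226, 226, 226, 225]
140 cols372..398 R [114, 114, 113, 115, 115, 116, 113, 113, 113, 111, 112, 104, 107, 151, 203, 225, 227, 227, 228, 227, 228, 228, 226, 227, 227, 227]
180 cols372..398 R [114, 114, 114, 113, 114, 113, 114, 113, 107, 100, 106, 146, 198, 223, 223, 223, 220, 205, 177, 160, 159, 157, 156, 155, 152, 144]
205 cols372..398 R [180, 179, 179, 173, 146, 102, 74, 72, 78, 95, 126, 151, 161, 162, 161, 159, 159, 160, 160, 160, 158, 156, 155, 150, 152, 163]
220 cols372..398 R [176, 177, 177, 159, 112, 78, 76, 78, 93, 121, 150, 161, 163, 162, 162, 160, 160, 161, 160, 159, 158, 154, 149, 151, 162, 166]
270 rows 28..48 R [224, 224, 224, 225, 225, 225, 224, 211, 169, 126, 110, 111, 112, 113, 111, 113, 114, 114, 110, 114]
320 rows 28..48 R [224, 224, 224, 225, 226, 225, 224, 206, 164, 120, 107, 110, 111, 113, 1
[... 377 characters left out ...]
3, 113, 113, 113, 115, 117, 114, 114, 114, 116, 115, 114, 115, 114]
w8 310 [228, 228, 228, 228, 229, 227, 215, 175, 131, 111, 113, 115, 117, 116, 117, 116, 116, 113, 115, 116, 114, 115, 116, 116]
w8 350 [228, 228, 228, 228, 228, 228, 219, 179, 135, 113, 113, 114, 113, 114, 115, 116, 116, 118, 117, 115, 117, 114, 114, 115]
w8 380 [228, 228, 228, 228, 229, 229, 220, 189, 144, 113, 111, 113, 115, 115, 114, 115, 116, 115, 114, 117, 115, 116, 114, 115]
w8 410 [228, 228, 228, 228, 228, 229, 224, 201, 153, 104, 83, 83, 86, 112, 167, 219, 229, 230, 229, 230, 229, 229, 229, 229]
w8 440 [227, 227, 227, 228, 228, 229, 227, 217, 173, 116, 84, 83, 84, 93, 130, 190, 226, 230, 230, 228, 228, 228, 229, 229]
```

```bash
python3 -c "
from bench import robot
print(robot.job_done())"
```

```text
the job is handed in; nothing more can be done
None
```

The slide box is in the corner of the stop, its back against the long fence and its left side against the short one. In the last wrist image I estimate any remaining gap at no more than about 0.2 mm. I only pushed it, the hand touched nothing else on the bench as far as I could tell, and I handed the job in at about 20 s with the hand clear.

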